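# Unlock and start the dark-chocolate melter

### The job

Start the chocolate melter with the dark brown lid: slide its yellow lock tab aside as far as it goes, then press the green start button it was covering fully down and let go, leaving the tab aside. Do not touch the other melter, the one with the white lid.

Things in the scene. Friction and masses are not known exactly. Their poses are not given: they have to be found in the camera images.
- dark_melter: Melter to start: fixed aluminium box 280 deep (x) x 220 wide (y), flat deck 100 mm above table, dark brown lid. Origin: centre of underside. Own +x points from control side (nearest the robot) to lid, +y left seen from the robot, +z up; turned up to 25 deg. Lid centred at x +55, y 0: radius 82, top 22 above deck, black knob to 42. Controls on the black panel at x -95 mm
- lock_tab (a point): Top centre of the yellow lock tab's upright rib: 26 (melter x) x 12 (y) mm, 24 high, top 140 mm above table. Its plate (top 116 above table, 4 thick) spans 22 either side in y, 22 in front to 42 behind. Slides 60 mm along melter +y only, from closed (y -45, starts 0 to 5 open) to stop (y +15); 1.5 N drag, stays put. Rail, 12 above deck, lies 30 to 42 behind rib. Axes as melter's
- start_button (a point): Top centre of the green round start button of the dark-lidded melter, 30 mm across, fixed at melter x -95, y -45 mm; top 110 mm above table (10 above deck) when up. Under the closed tab's plate, seen only once the tab is aside. Pressed straight down it travels 6 mm on a spring (1.5 N to start, 5 N fully down) and comes back up by itself. Axes as melter's
- white_melter: the other melter, not to be touched: same make, sizes, yellow lock tab and green button, but with a white lid. Fixed. Origin: centre of the underside; axes as for the dark-lidded one

How it is judged:
By the outcome, as a careful person would: the job done as asked, in the order asked, and still so for the second after the job is handed in, with the robot touching nothing.
It also fails if it takes over 32 s, if anything falls off the work surface, if the arm or the gripper's body presses on something with over 40 N, if the wrist force passes 120 N, or if a joint passes its speed limit or range.

### The arm

A 6-joint arm with a two-finger parallel gripper is mounted at the origin on the work surface. World frame = base frame: x ahead of the robot, y to its left, z up, the work surface at z = 0. Lengths are in mm, angles in rad, forces in N, time in s.
With the tool pointing down it reaches from about 400 to 925 mm from the base axis. Payload 12.5 kg.
Tool frame: the origin (TCP) lies midway between the tips of the shut fingers; the grasp point (between the pads) lies 19 mm behind it (env.tcp_to_grasp is the distance from the TCP to the grasp point, in mm); z points along the fingers, y is the line along which they close (so a half turn about z gives the same grasp; the last joint's range is limited). The gripper opens to 95 mm and grips with 3 to 60 N. Pads are 20 mm wide; open, the fingers measure 119 mm over their backs; the gripper's body (75 mm by 180 mm) begins 59 mm behind the grasp point.
Start: joints at [-1.386, 0.491, 1.559, -0, 1.092, -0.106], TCP at [179.222, -598.771, 214.661] pointing down, gripper open.
Joint ranges: [-3.1, 3.1], [-0.84, 2.19], [0.05, 2.79], [-1.13, 4.28], [0.06, 2.93], [-2.69, 2.69]. Speed limits (rad/s): [2.22, 2.22, 2.79, 3.14, 3.14, 3.14].

### API

Orientations are given as [roll, pitch, yaw] about the fixed x, y, z axes, in that order (R = Rz(yaw) Ry(pitch) Rx(roll)).
In Python, from cell import env gives the robot as it stands. The module is installed in compiled form; this text tells all that it offers.
- The arm moves only by the tool step_arm, never from a script. Its argument "plan" is a list that holds one entry, the list of rows, each a list of 5 numbers: the shift along the tool's x, y, z in mm, then the turn about the tool's z in degrees, then the opening, from -1 (shut) to 1 (fully open). A call has 1 to 8 rows; each row is the pose to reach, as a shift and turn from the pose commanded when the call began, along the tool's axes at that moment; what a row does not reach only later rows make up. A row lasts 1/12 s, in which the tool goes at most 41.7 mm and 7.16 degrees, less where a joint would pass 70% of its speed; a pose out of reach is approached as far as the arm can. A call with a gripper value outside its range is refused whole. The fingers move at their own pace and stop on an object; the grip force is fixed at half the most. Time passes only in rows, so rows that repeat a pose let the fingers close. It gives the time, the measured TCP pose, the force, the opening and the grip force at its end, in the units of the state.
- env.state(): the state, without advancing time (a new reading comes with each control period).
- env.read_camera(name): name is "side" or "top" or "wrist"; returns the picture (480x640x3 uint8, blue, green, red); there is no depth.
- env.get_calibration(name): a dict with "K" (3x3 intrinsics, pixels), "D" ([k1, k2, p1, p2, k3] as OpenCV has them; the pictures are not rectified), "extrinsics" (4x4, takes a point from world to camera coordinates). Camera axes: x right, y up, looking along -z (the intrinsics and any distortion apply to the point x, -y, -z); pixel columns grow to the right and rows downward; lengths in mm; the calibration is good to about 2 mm. A picture is of the moment at which its call begins: read the wrist's pose just before it. get_calibration takes no time and is no camera call; for the wrist camera it gives the pose at the moment of the call.
- env.job_done(): hands the job in; it is judged then, once.
The state is a dict: "t": time; "joints": joint angles; "qvel": joint speeds; "tau": joint torques, N m; "eef_pos": TCP position; "tcp_rot": TCP orientation; "ft_force": force on the tool from outside, world axes, zero at the start; "moment": the same for the moment, N m; "opening": opening from 0.0 (shut) to 1.0 (fully open); "grip_force": force on a finger pad.
Only numpy, scipy, OpenCV 4.12 (cv2) and the standard library are available. Lean on these libraries where they do the work, as an engineer would, in place of code of your own. Each camera call takes 0.05 s, during which the arm holds its last target. There are 200 camera calls.

## Working session

There is one attempt and no reset: what is moved stays moved. The work goes in short steps, Python scripts to look and compute and a tool call to move; the robot and the scene stay as the last step left them, time stands still between calls to the robot, and variables do not carry over. Pictures are saved under pics/ and viewed, at most 10 in all, crops included, and the job is handed in when it is done.

Besides the shell and the picture viewer there is one more tool, called after "Call:" as name(argument=value, ...), one argument or row to a line, values as JSON. step_arm: Moves the arm, as the interface text tells. Its arguments: {"type":"object","properties":{"plan":{"type":"array"}},"required":["plan"]}

```bash
mkdir -p pics; python3 - <<'E'
from cell import env
import cv2
print(env.state())
for n in("top","side"):
    cv2.imwrite(f"pics/{n}0.png",env.read_camera(n))
    c=env.get_calibration(n);print(n,c)
E
```

```text
{'t': 0.0, 'joints': array([-1.38561019e+00,  4.91531763e-01,  1.55945347e+00, -2.83347471e-05,
        1.09171035e+00, -1.05577357e-01]), 'qvel': array([ 0.00077789, -0.00075649,  0.00051938,  0.0002279 , -0.00057637,
        0.00041178]), 'tau': array([ 3.79756355e-03, -6.12637353e+01, -2.58179176e+01,  6.94838399e-02,
        4.82169958e-02, -9.80644472e-05]), 'eef_pos': array([ 179.15978994, -598.51005048,  214.07763771]), 'tcp_rot': array([-3.14049322e+00, -9.12377633e-05,  2.90776519e-01]), 'ft_force': array([ 0.42392053, -0.09557904, -0.59000022]), 'moment': array([-0.01725394, -0.01969128,  0.04385516]), 'grip_force': 0.0, 'opening': 0.9955944086054389}
top {'K': array([[547.2446041 ,   0.        , 311.71037171],
       [  0.        , 547.2446041 , 242.08655403],
       [  0.        ,   0.        ,   1.        ]]), 'D': array([-0.08096359,  0.        ,  0.        ,  0.        ,  0.        ]), 'extrinsics': array([[ 5.01618653e-04, -9.99847331e-01,  1.74660659e-02,
        -5.23972820e+01],
       [ 9.82496511e-01,  3.74634845e-03,  1.86243310e-01,
        -6.03346580e+02],
       [-1.86280311e-01,  1.70669257e-02,  9.82348393e-01,
        -8.56444805e+02],
       [ 0.00000000e+00,  0.00000000e+00,  0.00000000e+00,
         1.00000000e+00]])}
side {'K': array([[527.5331208 ,   0.        , 318.43464587],
       [  0.        , 527.5331208 , 244.73460459],
       [  0.        ,   0.        ,   1.        ]]), 'D': array([0.04789965, 0.        , 0.        , 0.        , 0.        ]), 'extrinsics': array([[-2.40240768e-01,  9.70691451e-01, -6.51776330e-03,
         1.87800192e+02],
       [-7.43430472e-01, -1.79669224e-01,  6.44228301e-01,
         3.66789345e+02],
       [ 6.24175862e-01,  1.59615405e-01,  7.64805475e-01,
        -1.37675342e+03],
       [ 0.00000000e+00,  0.00000000e+00,  0.00000000e+00,
         1.00000000e+00]])}
```

View pics/top0.png

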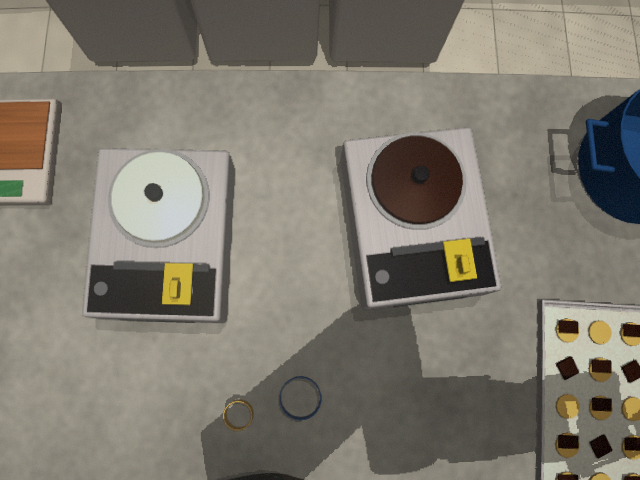

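View pics/side0.png

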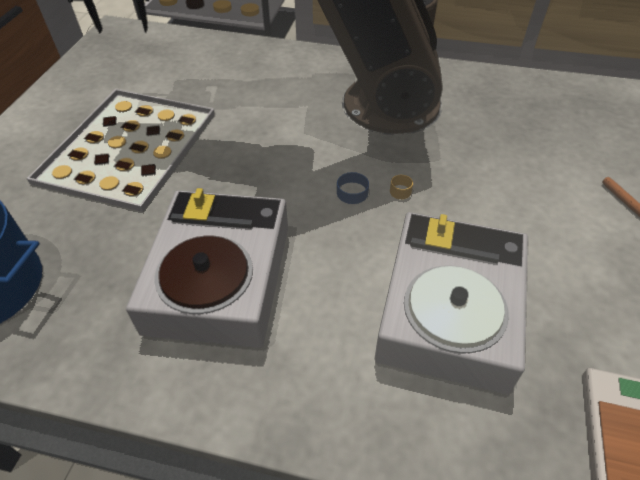

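The top view shows the dark melter on the right, with deck corners at about (344,143), (470,129), (498,289) and (367,306), its knob at (420,174) and its yellow rib near (462,264). The side view has the knob at (201,261) and the tab near (199,205). I'll fit the pose and check it with an overlay.

```bash
cat > h.py <<'E'
import numpy as np,cv2
from cell import env
def proj(c,P):
    P=np.atleast_2d(np.array(P,float)); E=c["extrinsics"]
    q=(P@E[:3,:3].T+E[:3,3])*[1,-1,-1]
    return cv2.projectPoints(q,np.zeros(3),np.zeros(3),c["K"],c["D"])[0][:,0]
def ray(c,px,z):
    n=cv2.undistortPoints(np.array([[px]],float),c["K"],c["D"])[0,0]
    R=c["extrinsics"][:3,:3];t=c["extrinsics"][:3,3]
    d=R.T@[n[0],-n[1],-1];o=-R.T@t
    return o+d*(z-o[2])/d[2]
def M2W(m,P):
    P=np.atleast_2d(np.array(P,float));x,y,a=m
    return np.c_[x+P[:,0]*np.cos(a)-P[:,1]*np.sin(a),y+P[:,0]*np.sin(a)+P[:,1]*np.cos(a),P[:,2]]
E
python3 - <<'E'
from h import *
from scipy.optimize import least_squares
T,S=[env.get_calibration(n) for n in("top","side")]
it=cv2.imread("pics/top0.png");is_=cv2.imread("pics/side0.png")
corn=[[140,110,100],[140,-110,100],[-140,-110,100],[-140,110,100]]
knob=[[55,0,142]]
tp=np.array([[344,143],[470,129],[498,289],[367,306],[420,173]],float)
f=lambda m:(proj(T,M2W(m,corn+knob))-tp).ravel()
m=least_squares(f,[700,-200,.1],loss="soft_l1").x
print(m,np.degrees(m[2]),f(m).round(1))
rib=M2W(m,[[-95,-45,140],[-95,-40,140]])
print("rib",rib,proj(T,rib),"side knob",proj(S,M2W(m,knob)),proj(S,rib),proj(S,M2W(m,corn)))
out=[]
for im,c,(u,v,w,h) in((it,T,(330,115,180,210)),(is_,S,(120,180,180,170))):
    k=4 if c is S else 2.8
    k=3.3 if c is S else 2.8
    z=cv2.resize(im[v:v+h,u:u+w],None,fx=k,fy=k,interpolation=cv2.INTER_CUBIC)
    for P in M2W(m,corn+knob):
        p=(proj(c,P)[0]-[u,v])*k; cv2.drawMarker(z,tuple(int(i) for i in p),(0,0,255),0,10)
    z=cv2.copyMakeBorder(z,0,600-z.shape[0],0,0,0)if z.shape[0]<600 else z[:600]
    out.append(z)
o=np.hstack(out);print(o.shape)
cv2.imwrite("pics/fit.png",cv2.resize(o,(800,int(600*800/o.shape[1]))) )
E
```

```text
[ 6.43378253e+02 -2.26350074e+02  1.28192107e-01] 7.344866692888634 [-2.6 -3.4  0.4 -3.5  4.2  1.2 -1.   2.3  0.4 -0.1]
rib [[ 554.91062057 -283.1257554   140.        ]
 [ 554.27141411 -278.16678221  140.        ]] [[465.12468011 263.86573226]
 [461.94231391 264.2776427 ]] side knob [[200.37162683 257.64840494]] [[197.56468363 192.66525564]
 [200.24363386 192.87719747]] [[259.17076869 321.7928869 ]
 [124.07236973 309.26670979]
 [174.64114502 188.75995839]
 [286.28265369 197.51344824]]
(600, 1098, 3)
```

View pics/fit.png

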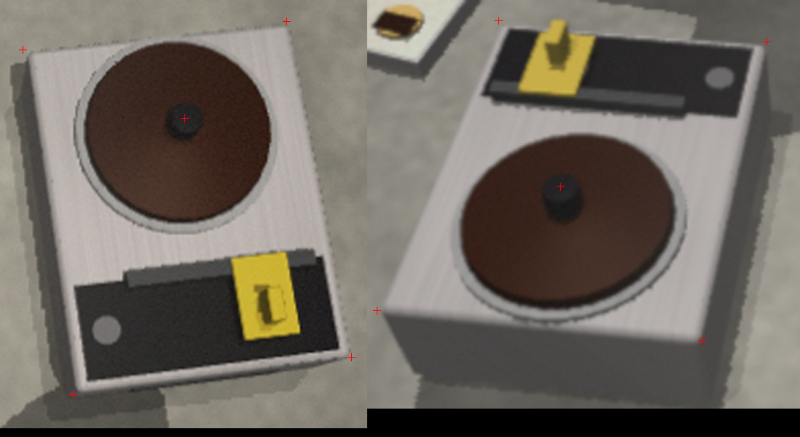

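The fit matches the knob in both views, and the corners agree to within the rounded edges. That puts the melter at about (643,-226) mm with a yaw of 7.3°. I'll push the rib with shut fingers from the melter's -y side. First I'll hover there and look with the wrist camera.

Call:
step_arm(
  plan=[
    [[40,-14,0,1.5,-1],[78,-28,0,3,-1],[116,-42,0,4.5,-1],[154,-56,0,6,-1],[192,-70,0,7.5,-1],[230,-84,0,9.3,-1],[268,-98,0,9.3,-1],[300,-108,0,9.3,-1]],
  ],
)

```text
t: 0.77
eef_pos: [437.4, -407.1, 214.5]
tcp_rot: [-3.141, 0.0, 0.129]
ft_force: [-0.4, -1.4, 1.0]
opening: 0.499
grip_force: 0.0
```

```bash
python3 - <<'E'
from h import *
s=env.state();print(s["t"],s["eef_pos"],s["tcp_rot"],s["opening"])
c=env.get_calibration("wrist");cv2.imwrite("pics/w1.png",env.read_camera("wrist"))
import pickle;pickle.dump(c,open("w1.pkl","wb"))
m=[643.4,-226.35,.128]
print(proj(c,M2W(m,[[-95,-40,140],[-95,-45,110],[-140,-110,100],[-140,110,100],[55,0,142]])))
E
```

```text
0.7667 [ 437.35394998 -407.14627642  214.50186239] [-3.14111998e+00  1.04829683e-04  1.28980221e-01] 0.49858140320485445
[[ 139.03142951   54.85995771]
 [ 166.2286069    63.88284088]
 [ 261.27961139  129.07499719]
 [ -13.85788052  131.4088554 ]
 [  27.55862489 -251.97675733]]
```

View pics/w1.png

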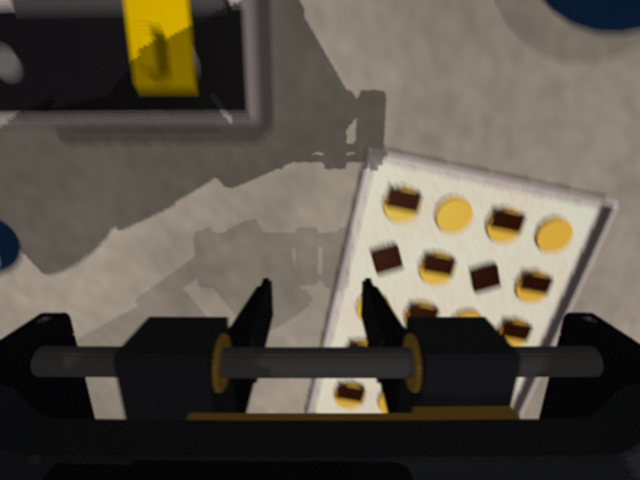

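The wrist view shows the near-right deck corner at about (265,128), predicted (261,129). The yellow plate front edge runs from (138,95) to (199,96), and the rib is near (157,45). That confirms the pose to a few mm, so I'll move over the pre-push point.

Call:
step_arm(
  plan=[
    [[30,-16,0,0,-1],[60,-32,0,0,-1],[90,-50,0,0,-1],[115,-65,0,0,-1],[132,-72,0,0,-1],[132,-72,0,0,-1],[132,-72,0,0,-1]],
  ],
)

```text
t: 1.4
eef_pos: [557.6, -320.4, 214.1]
tcp_rot: [-3.141, 0.001, 0.13]
ft_force: [-0.9, -0.7, -0.0]
opening: 0.012
grip_force: 0.0
```

```bash
python3 - <<'E'
from h import *
s=env.state();print(s["t"],s["eef_pos"],s["tcp_rot"],s["opening"])
c=env.get_calibration("wrist");im=env.read_camera("wrist")
m=[643.4,-226.35,.128]
print(proj(c,[s["eef_pos"]]))
for P,col in(([[-95,-42,140]],(0,0,255)),([[-117,-20,116],[-117,-64,116],[-53,-20,116],[-53,-64,116]],(255,0,0)),([[-140,-110,100],[-140,110,100],[140,-110,100]],(0,255,0))):
    for p in proj(c,M2W(m,P)):
        print(p);cv2.drawMarker(im,tuple(int(i) for i in p),col,0,12)
cv2.imwrite("pics/w2.png",im)
E
```

```text
1.4 [ 557.55468037 -320.38105494  214.06456574] [-3.14114697e+00  7.79640163e-04  1.30198354e-01] 0.011996245616865527
[[316.2752197  296.14211667]]
[261.95245276 248.94363222]
[240.96274923 265.04190456]
[294.19637463 265.09549078]
[235.67688893 187.45761642]
[292.66627016 187.43697029]
[347.50269626 282.83548775]
[101.89107961 282.36433196]
[ 358.29533444 -106.20408736]
```

View pics/w2.png

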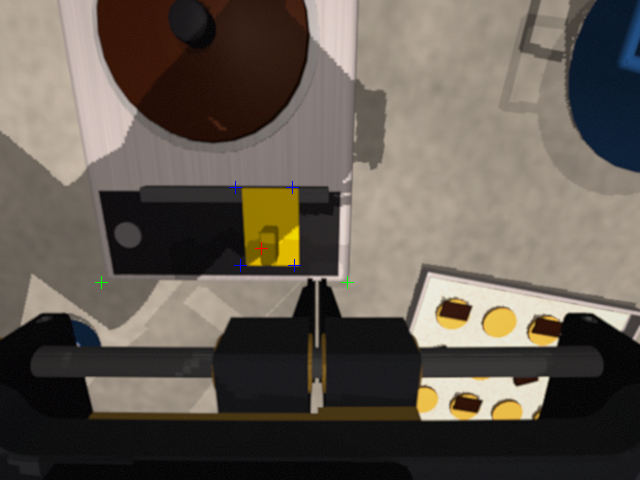

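In the closer view the rib is at about (269,245) and the plate spans columns 243–300, rows 187–266. That is 3–5 mm to the right of the prediction, so the rib sits near frame y -47. The fingers have room to descend to its right, so I'll lower to z 124 and begin the push.

Call:
step_arm(
  plan=[
    [[3,0,30,0,-1],[3,0,60,0,-1],[3,0,82,0,-1],[3,0,90,0,-1],[3,0,90,0,-1],[3,0,90,0,-1]],
  ],
)

```text
t: 1.95
eef_pos: [560.1, -321.5, 125.4]
tcp_rot: [3.141, -0.0, 0.127]
ft_force: [-0.1, 0.5, 1.2]
opening: 0.007
grip_force: 0.0
```

Call:
step_arm(
  plan=[
    [[0,-7,0,0,-1],[0,-14,0,0,-1],[0,-21,0,0,-1],[0,-28,0,0,-1],[0,-35,0,0,-1],[0,-42,0,0,-1],[0,-49,0,0,-1],[0,-56,0,0,-1]],
  ],
)

```text
t: 2.62
eef_pos: [553.2, -264.4, 124.8]
tcp_rot: [3.141, -0.0, 0.129]
ft_force: [1.6, -2.0, 1.7]
opening: 0.007
grip_force: 1.0
```

Call:
step_arm(
  plan=[
    [[0,-3,0,0,-1],[0,-6,0,0,-1],[0,-8,0,0,-1],[0,-10,0,0,-1],[0,-12,0,0,-1],[0,-12,0,0,-1]],
  ],
)

```text
t: 3.12
eef_pos: [551.5, -252.9, 124.5]
tcp_rot: [-3.141, 0.0, 0.128]
ft_force: [0.1, -0.8, 1.1]
opening: 0.004
grip_force: 0.2
```

Call:
step_arm(
  plan=[
    [[0,-2,0,0,-1],[0,-4,0,0,-1],[0,-6,0,0,-1],[0,-7,0,0,-1]],
  ],
)

```text
t: 3.45
eef_pos: [550.6, -246.0, 124.6]
tcp_rot: [-3.142, 0.0, 0.128]
ft_force: [0.6, -2.2, -0.1]
opening: 0.004
grip_force: 0.8
```

Call:
step_arm(
  plan=[
    [[0,-1,0,0,-1],[0,-2,0,0,-1],[0,-3,0,0,-1]],
  ],
)

```text
t: 3.7
eef_pos: [550.3, -243.2, 124.6]
tcp_rot: [3.142, 0.0, 0.128]
ft_force: [0.7, -0.7, 0.1]
opening: 0.007
grip_force: 0.7
```

Call:
step_arm(
  plan=[
    [[0,-1,0,0,-1],[0,-2,0,0,-1],[0,-2,0,0,-1]],
  ],
)

```text
t: 3.95
eef_pos: [550.0, -241.0, 124.6]
tcp_rot: [-3.141, 0.0, 0.129]
ft_force: [0.1, -0.3, -0.5]
opening: 0.005
grip_force: 0.3
```

Call:
step_arm(
  plan=[
    [[0,-1,0,0,-1],[0,-2,0,0,-1],[0,-3,0,0,-1]],
  ],
)

```text
t: 4.2
eef_pos: [549.6, -238.2, 124.6]
tcp_rot: [3.142, 0.0, 0.128]
ft_force: [0.7, -3.6, -1.3]
opening: 0.004
grip_force: 1.8
```

Call:
step_arm(
  plan=[
    [[0,-1,0,0,-1],[0,-2,0,0,-1],[0,-2,0,0,-1]],
  ],
)

```text
t: 4.45
eef_pos: [549.7, -237.9, 124.7]
tcp_rot: [3.138, -0.001, 0.129]
ft_force: [-0.3, -12.7, -3.7]
opening: 0.01
grip_force: 5.5
```

The tab has hit its stop: the force rose to 12.7 N with no further motion. I'll back off, raise, move back over the button and look.

Call:
step_arm(
  plan=[
    [[0,6,0,0,-1],[0,12,0,0,-1],[0,16,-30,0,-1],[0,30,-60,0,-1],[0,50,-90,0,-1],[0,50,-90,0,-1],[0,50,-90,0,-1]],
  ],
)

```text
t: 5.03
eef_pos: [556.1, -286.8, 215.9]
tcp_rot: [3.14, -0.002, 0.127]
ft_force: [-0.1, -0.4, -0.4]
opening: 0.005
grip_force: 0.0
```

```bash
python3 - <<'E'
from h import *
s=env.state();print(s["t"],s["eef_pos"],s["tcp_rot"],s["ft_force"])
c=env.get_calibration("wrist");im=env.read_camera("wrist")
m=[643.4,-226.35,.128]
h=cv2.cvtColor(im,cv2.COLOR_BGR2HSV)
g=cv2.inRange(h,(40,80,30),(85,255,255));g=cv2.morphologyEx(g,cv2.MORPH_OPEN,np.ones((3,3)))
n,l,st,ce=cv2.connectedComponentsWithStats(g)
for i in range(1,n):
    if st[i,4]>60: print("green",st[i],ce[i],ray(c,ce[i],110))
print("pred",M2W(m,[[-95,-45,110]]),proj(c,M2W(m,[[-95,-45,110]])))
cv2.imwrite("pics/w3.png",im)
E
```

```text
5.0333 [ 556.08738756 -286.77886372  215.87551203] [ 3.14009963e+00 -2.05653199e-03  1.27353261e-01] [-0.06491675 -0.40553429 -0.36732987]
green [297 223  33  34 914] [312.96061269 239.33479212] [ 556.07209625 -284.09571468  110.        ]
pred [[ 554.92146226 -283.10868533  110.        ]] [[311.61181825 240.50942514]]
```

View pics/w3.png

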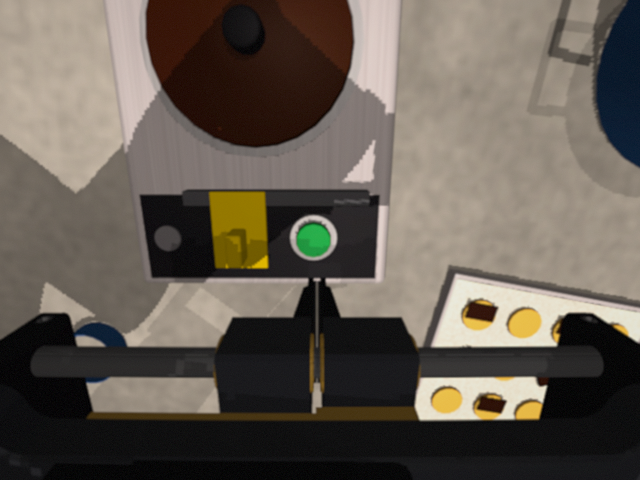

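The tab is fully aside and the green button is exposed at pixel (313,239). That is world (556,-284), within 2 mm of the prediction. I'll centre on it and press.

Call:
step_arm(
  plan=[
    [[0,-2.7,30,0,-1],[0,-2.7,60,0,-1],[0,-2.7,85,0,-1],[0,-2.7,100,0,-1],[0,-2.7,103,0,-1],[0,-2.7,103,0,-1],[0,-2.7,103,0,-1]],
  ],
)

```text
t: 5.67
eef_pos: [555.5, -282.9, 111.8]
tcp_rot: [-3.141, 0.0, 0.129]
ft_force: [0.8, -0.2, -0.5]
opening: 0.001
grip_force: 0.0
```

Call:
step_arm(
  plan=[
    [[0,0,2,0,-1],[0,0,4,0,-1],[0,0,6,0,-1],[0,0,6,0,-1]],
  ],
)

```text
t: 6.0
eef_pos: [555.9, -283.3, 106.1]
tcp_rot: [3.141, -0.001, 0.128]
ft_force: [1.9, 0.3, 4.2]
opening: 0.005
grip_force: 1.9
```

Call:
step_arm(
  plan=[
    [[0,0,1,0,-1],[0,0,2,0,-1],[0,0,2,0,-1]],
  ],
)

```text
t: 6.25
eef_pos: [555.9, -283.4, 104.3]
tcp_rot: [3.141, -0.001, 0.128]
ft_force: [2.1, 1.7, 6.1]
opening: 0.003
grip_force: 3.2
```

Near the bottom. I'll press a little further, until the force clearly exceeds 5 N with no motion.

Call:
step_arm(
  plan=[
    [[0,0,1,0,-1],[0,0,2,0,-1],[0,0,2,0,-1],[0,0,2,0,-1]],
  ],
)

```text
t: 6.58
eef_pos: [556.0, -283.4, 104.0]
tcp_rot: [3.14, -0.002, 0.129]
ft_force: [-2.3, 3.8, 24.3]
opening: 0.005
grip_force: 11.6
```

It's bottomed out: 24 N with no further motion. I'll release straight up and check.

Call:
step_arm(
  plan=[
    [[0,0,-5,0,-1],[0,0,-15,0,-1],[0,0,-40,0,-1],[0,0,-75,0,-1],[0,0,-110,0,-1],[0,0,-110,0,-1],[0,0,-110,0,-1]],
  ],
)

```text
t: 7.17
eef_pos: [555.7, -283.5, 213.5]
tcp_rot: [3.14, -0.002, 0.128]
ft_force: [0.1, 0.7, -0.6]
opening: 0.006
grip_force: 0.0
```

```bash
python3 - <<'E'
from h import *
s=env.state();print(s["t"],s["eef_pos"],s["ft_force"])
cv2.imwrite("pics/w4.png",env.read_camera("wrist"))
E
```

```text
7.1667 [ 555.66012883 -283.47596436  213.46840382] [ 0.07451709  0.71059012 -0.63369611]
```

View pics/w4.png

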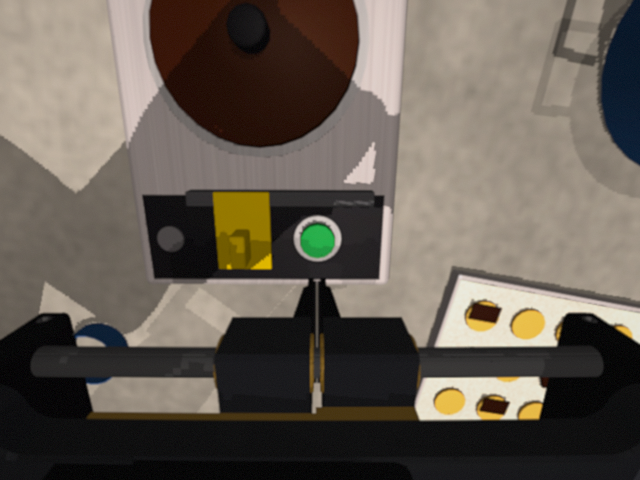

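The button is back up at (317,240), the tab is still aside (columns 213–271), and the gripper is clear of everything.

```bash
python3 -c "
from cell import env
print(env.job_done())"
```

```text
the job is handed in; nothing more can be done
None
```

I slid the dark-lidded melter's lock tab to its stop, pressed the green button fully down and released it, and handed the job in after about 7 s with the tab still aside and the white-lidded melter untouched.

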